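# Lay the drinks table: each piece on its own coaster

## Task

Lay this lounge table for the next guests: stand the square decanter, the oblong caddy, the tall tumbler and the little cup upright in the middle of the coaster that fits each one's base in shape and size, the decanter and the caddy lined up with the edges of theirs. Set everything down gently, dropping or tipping nothing, and leave the water bottle where it stands.

Things in the scene. Friction and masses are not known exactly. Their poses are not given: they have to be found in the camera images.
- decanter_center (a point): Square amber spirit decanter with a clear cube stopper fixed on top, standing upright, about 0.5 kg. Body 64 x 64 mm, 86 mm high; sloping shoulder and round neck (26 mm) up to 121 mm; stopper 32 x 32 mm from 121 to 155 mm high, its sides parallel to the body's. This point is on the upright axis, 77.5 mm above the underside and 60.5 mm below the stopper's centre; z up, x and y square to the sides. The stopper is a good grip. Belongs on the square coaster, either way round.
- caddy_center (a point): Oblong open wooden caddy with a middle wall, holding paper sachets and stirrers fixed inside and below the rim, about 0.25 kg. 90 mm long (its x), 46 mm wide (its y), 85 mm high. This point is its centre, 42.5 mm above the underside; z up. Grip across the 46 mm width. Belongs on the oblong coaster, either end first.
- tumbler_center (a point): Tall round plain steel tumbler, open at the top, about 0.22 kg: 60 mm across the foot, 62 mm across the rim, 120 mm high, wall 3 mm. This point is its centre, 60 mm above the underside; z up. Belongs on the large round coaster.
- cup_center (a point): Little round white ceramic cup, open at the top, about 0.12 kg: 42 mm across the foot, 44 mm across the rim, 60 mm high, wall 3 mm. This point is its centre, 30 mm above the underside; z up. Belongs on the small round coaster.
- coaster_square: Square coaster, 90 x 90 mm, x and y along its sides. Fixed to the table top (z = 0). Aluminium edge round a dark rubber pad, 4 mm thick; origin at the centre of its underside.
- coaster_oblong: Oblong coaster, 116 mm (its x) x 72 mm (its y). Fixed to the table top (z = 0). Aluminium edge round a dark rubber pad, 4 mm thick; origin at the centre of its underside.
- coaster_large: Large round coaster, 88 mm across. Fixed to the table top (z = 0). Aluminium edge round a dark rubber pad, 4 mm thick; origin at the centre of its underside.
- coaster_small: Small round coaster, 62 mm across. Fixed to the table top (z = 0). Aluminium edge round a dark rubber pad, 4 mm thick; origin at the centre of its underside.
- water_center (a point): Small pale grey-glass water bottle with a white cap, standing loose among the things: 58 mm across, 150 mm high. This point is on its axis, 75 mm above the underside. It is not to be moved.

How it is judged (in metres and radians):
At the end, for the whole second after the job is handed in: Decanter on the square, caddy on the oblong, tumbler on the large and cup on the small round coaster: released, at rest, upright within 0.1 rad, centred within 12 mm; sides of decanter and caddy within 0.2 rad of parallel to the coaster's edges (any of its symmetric ways) (horizontal distance between decanter_center and coaster_square below 0.012 m and height (world z) of decanter_center between 0.0785 and 0.0865 m and angle between each of decanter_center, caddy_center, tumbler_center, cup_center's own z axis and vertical below 0.1 rad and linear speed of each of decanter, caddy, tumbler, cup below 0.02 m/s and angular speed of each of decanter, caddy, tumbler, cup below 0.2 rad/s and (angle between the x axis of decanter_center and the x axis of coaster_square, either way round below 0.2 rad or angle between the x axis of decanter_center and the y axis of coaster_square, either way round below 0.2 rad) and horizontal distance between caddy_center and coaster_oblong below 0.012 m and height (world z) of caddy_center between 0.0435 and 0.0515 m and angle between the x axis of caddy_center and the x axis of coaster_oblong, either way round below 0.2 rad and horizontal distance between tumbler_center and coaster_large below 0.012 m and height (world z) of tumbler_center between 0.061 and 0.069 m and horizontal distance between cup_center and coaster_small below 0.012 m and height (world z) of cup_center between 0.031 and 0.039 m); the robot touches nothing.
It fails at once if the decanter is dropped or thrown (over 0.5 m/s while not held) or tipped by more than 35 degrees ((contact force between the fingers and decanter below 0.05 N and linear speed of decanter above 0.5 m/s) or angle between decanter_center's own z axis and vertical above 0.61 rad).
It fails at once if the caddy is dropped or thrown (over 0.5 m/s while not held) or tipped by more than 35 degrees ((contact force between the fingers and caddy below 0.05 N and linear speed of caddy above 0.5 m/s) or angle between caddy_center's own z axis and vertical above 0.61 rad).
It fails at once if the tumbler is dropped or thrown (over 0.5 m/s while not held) or tipped by more than 35 degrees ((contact force between the fingers and tumbler below 0.05 N and linear speed of tumbler above 0.5 m/s) or angle between tumbler_center's own z axis and vertical above 0.61 rad).
It fails at once if the cup is dropped or thrown (over 0.5 m/s while not held) or tipped by more than 35 degrees ((contact force between the fingers and cup below 0.05 N and linear speed of cup above 0.5 m/s) or angle between cup_center's own z axis and vertical above 0.61 rad).
It fails at once if the water bottle is pushed more than 30 mm or tipped (distance of water_center from where it was at the start of the episode above 0.03 m or angle between water_center's own z axis and vertical above 0.35 rad).
It also fails if it takes over 115 s, if anything falls off the work surface, if the arm or the gripper's body presses on something with over 40 N, if the wrist force passes 120 N, or if a joint passes its speed limit or range.

## Robot

A 7-joint arm with a two-finger parallel gripper is mounted at the origin on the work surface. World frame = base frame: x ahead of the robot, y to its left, z up, the work surface at z = 0. Lengths are in mm, angles in degrees, forces in N, time in s.
With the tool pointing down it reaches from about 400 to 850 mm from the base axis. Payload 10.4 kg.
Tool frame: the origin (TCP) lies on the centre line of the jaws, within the pads' length; the fingertips stand 25 mm ahead of it and the grasp point (between the pads) lies 6 mm ahead of it; z points along the fingers, y is the line along which they close (so a half turn about z gives the same grasp; the last joint's range is limited). The gripper opens to 87 mm and grips with 3 to 60 N. Pads are 19 mm wide; open, the fingers measure 117 mm over their backs; the gripper's body (75 mm by 190 mm) begins 51 mm behind the grasp point.
Start: joints at [74.909, 19.034, -3.707, 83.658, 1.238, 77.344, -5.071], TCP at [149.07, -606.982, 247.576] pointing down, gripper open.
Joint ranges: [-148.97, 148.97], [-28.65, 121.19], [-84.17, 76.75], [9.2, 138.47], [-72.65, 252.65], [3.7, 117.97], [-149.18, 149.18]. Speed limits (degrees/s): [127.2, 127.2, 159.86, 159.86, 180, 180, 180].

## Interface

Orientations are given as a 3x3 rotation matrix whose columns are the frame's x, y, z axes.
In Python, from plant import env gives the robot as it stands.
- The arm moves only by the tool send_rows, never from a script. Its argument "series" is one flat list of numbers, 5 for each row, row after row: the finger opening in mm, from 0 to 87, then the shift along the world's x, y, z in mm, then the turn about the world's z in degrees. In form: [gripper, tx, ty, tz, spin, gripper, tx, ty, tz, spin, ...]. A call has 1 to 20 rows; each row is the pose to reach, as a shift and turn from the pose commanded when the call began; what a row does not reach only later rows make up. A row lasts 1/10 s, in which the tool goes at most 50 mm and 8.59 degrees, less where a joint would pass 70% of its speed; a pose out of reach is approached as far as the arm can. A call with a gripper value outside its range is refused whole. The fingers move at their own pace and stop on an object; the grip force is fixed at half the most. Time passes only in rows, so rows that repeat a pose let the fingers close. It gives the time, the measured TCP pose, the force, the opening and the grip force at its end, in the units of the state.
- env.get_state(): the state, without advancing time (a new reading comes with each control period).
- env.get_image(name): name is "side" or "top" or "wrist"; returns (picture, depth): 420x560x3 uint8, red, green, blue; 420x560 float32, mm along the optical axis (not along the pixel's ray), 0 where there is no reading.
- env.camera_params(name): a dict with "camera_matrix" (3x3 intrinsics, pixels), "T" (4x4, takes a point from camera to world coordinates). Camera axes: x right, y up, looking along -z (the intrinsics and any distortion apply to the point x, -y, -z); pixel columns grow to the right and rows downward; lengths in mm; the calibration is good to about 2 mm. The wrist camera is an equidistant fisheye: a pixel r from the principal point sees the ray r / f radians off the axis. A picture is of the moment at which its call begins: read the wrist's pose just before it. camera_params takes no time and is no camera call; for the wrist camera it gives the pose at the moment of the call.
- env.finish_job(): hands the job in; it is judged then, once.
The state is a dict: "time_s": time; "q": joint angles; "joint_vel": joint speeds; "tau": joint torques, N m; "position": TCP position; "orientation": TCP orientation; "wrist_force": force on the tool from outside, world axes, zero at the start; "moment": the same for the moment, N m; "gripper_width": opening from 0.0 (shut) to 1.0 (fully open); "gripper_force": force on a finger pad.
Only numpy, scipy, OpenCV 4.12 (cv2) and the standard library are available. Lean on these libraries where they do the work, as an engineer would, in place of code of your own. Each camera call takes 0.05 s, during which the arm holds its last target. There are 200 camera calls.

## Working session

There is one attempt and no reset: what is moved stays moved. The work goes in short steps, Python scripts to look and compute and a tool call to move; the robot and the scene stay as the last step left them, time stands still between calls to the robot, and variables do not carry over. Pictures are saved under pics/ and viewed, at most 14 in all, crops included, and the job is handed in when it is done.

Besides the shell and the picture viewer there is one more tool, called after ">>>" as a command line: name --argument value ..., lists and objects as JSON in quotes. send_rows: Moves the arm, as the interface text tells. Its arguments: {"type":"object","properties":{"series":{"type":"array"}},"required":["series"]}

```bash
ls; mkdir -p pics; cat > h.py <<'E'
import numpy as np, cv2
from plant import env
def shot(n):
    P=env.camera_params(n); im,d=env.get_image(n); return im,d,np.array(P["camera_matrix"]),np.array(P["T"])
def save(im,f): cv2.imwrite('pics/'+f,im[:,:,::-1])
def cloud(d,K,T):
    v,u=np.mgrid[:d.shape[0],:d.shape[1]]
    x=(u-K[0,2])/K[0,0]*d; y=(v-K[1,2])/K[1,1]*d
    p=np.stack([x,-y,-d,np.ones_like(d)],-1)@T.T
    return p[...,:3]
def ray(u,v,K,T,z):
    r=T[:3,:3]@np.array([(u-K[0,2])/K[0,0],-(v-K[1,2])/K[1,1],-1]); o=T[:3,3]
    return o+r*(z-o[2])/r[2]
E
python3 - <<'E'
from h import *
s=env.get_state(); print(s['time_s'],s['position'],np.round(s['orientation'],3),s['gripper_width'])
for n in ('top','side'):
    im,d,K,T=shot(n); save(im,n+'0.png'); np.savez(n+'0.npz',im=im,d=d,K=K,T=T); print(n,K.round(1).tolist(),T.round(3).tolist(),(d>0).mean())
E
```

```text
pics
0.0 [ 148.95633505 -606.60591475  246.75062058] [[ 0.971  0.239 -0.   ]
 [ 0.239 -0.971  0.001]
 [-0.    -0.001 -1.   ]] 1.000020796186004
top [[414.9, 0.0, 280.1], [0.0, 414.9, 214.3], [0.0, 0.0, 1.0]] [[-0.005, 0.989, -0.15, 377.453], [-1.0, -0.008, -0.019, -5.537], [-0.02, 0.15, 0.988, 986.889], [0.0, 0.0, 0.0, 1.0]] 0.9957015306122449
side [[381.5, 0.0, 277.7], [0.0, 381.5, 211.4], [0.0, 0.0, 1.0]] [[-0.925, 0.231, -0.3, 256.2], [-0.378, -0.512, 0.771, 687.025], [0.024, 0.827, 0.561, 565.273], [0.0, 0.0, 0.0, 1.0]] 0.9962202380952381
```

View pics/top0.png

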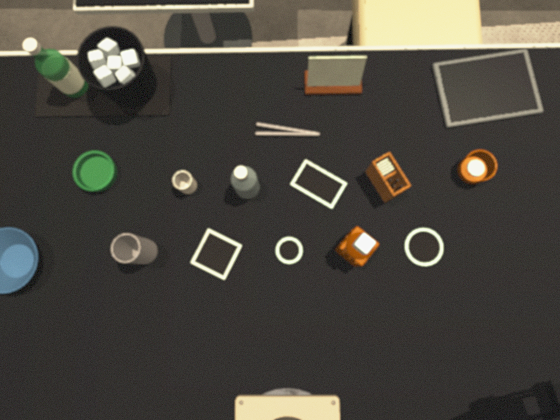

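View pics/side0.png

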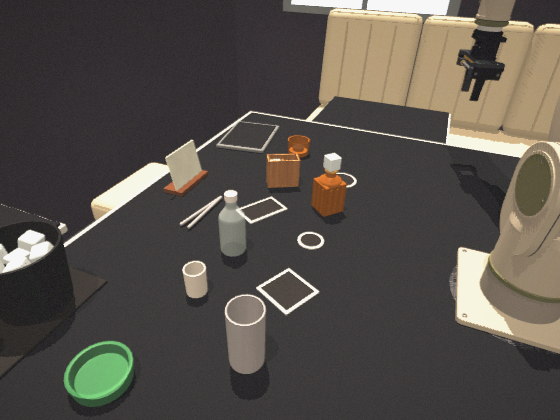

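The top view shows the coasters as white outlines: square at (217,254), oblong (319,184), large round (424,247), small round (289,250). The tumbler rim is at (126,248), cup (182,180), water bottle cap (240,172), caddy (388,177) and decanter stopper (365,244). The side view agrees with this layout.

```bash
cat > m.py <<'E'
from h import *
def rect(P):
    (c,(w,h),a)=cv2.minAreaRect(np.float32(P)); 
    if w<h: w,h,a=h,w,a+90
    return np.round(c,1),round(w,1),round(h,1),round((a+90)%180-90,1)
f=np.load('top0.npz'); im,d,K,T=f['im'],f['d'],f['K'],f['T']; C=cloud(d,K,T)
g=im.min(2); m=(g>110).astype(np.uint8)
for n,(u,v),r in (('square',(217,254),30),('oblong',(319,184),34),('large',(424,247),25),('small',(289,250),20)):
    w=np.zeros_like(m); w[v-r:v+r,u-r:u+r]=1
    cs,_=cv2.findContours(m*w,cv2.RETR_EXTERNAL,cv2.CHAIN_APPROX_NONE); c=max(cs,key=cv2.contourArea)[:,0]
    P=np.array([ray(a,b,K,T,4)[:2] for a,b in c])
    print(n,rect(P),'circ',[np.round(q,1) for q in cv2.minEnclosingCircle(np.float32(P))],'z',np.median(C[c[:,1],c[:,0],2]).round(1))
for n,(u,v),r,z in (('stopper',(362,246),24,155),('caddy',(388,177),28,85),('tumbler',(130,248),30,120),('cup',(184,182),18,60),('water',(243,180),24,150)):
    S=C[v-r:v+r,u-r:u+r].reshape(-1,3); print(n,'zmax',np.percentile(S[:,2],[90,98,100]).round(1))
    Q=S[abs(S[:,2]-z)<8][:,:2]
    if len(Q)>4: print('  ',len(Q),rect(Q),[np.round(q,1) for q in cv2.minEnclosingCircle(np.float32(Q))])
    A=S[S[:,2]>15]; print('   body',rect(A[:,:2]))
S=C[225:270,335:382].reshape(-1,3); print('decbody',rect(S[(S[:,2]>15)&(S[:,2]<100)][:,:2]))
E
python3 m.py
```

```text
square (array([434.3, 166.1]), 94.2, 93.6, 63.7) circ [array([434.7, 166.6]), np.float64(64.0)] z 0.2
oblong (array([602.2, -79.5]), 121.0, 77.2, 58.8) circ [array([602.4, -80.2]), np.float64(68.9)] z 0.6
large (array([ 447.7, -323.9]), 91.9, 90.6, -46.9) circ [array([ 447.7, -324.4]), np.float64(46.4)] z 0.0
small (array([441.4,  -6.4]), 66.1, 63.9, -0.4) circ [array([441.6,  -6.6]), np.float64(33.3)] z 0.2
stopper zmax [152.5 156.1 986.9]
   260 (array([ 444.2, -159.4]), 32.3, 31.9, -40.3) [array([ 444.6, -159.5]), np.float64(20.3)]
   body (array([ 406.9, -108.5]), 200.7, 74.7, -53.6)
caddy zmax [ 80.   86.4 986.9]
   341 (array([ 604.1, -236.1]), 90.0, 48.3, 29.3) [array([ 604.3, -236.2]), np.float64(50.2)]
   body (array([ 517.8, -118.3]), 347.6, 93.8, -53.9)
tumbler zmax [ 97.  120.5 986.9]
   198 (array([440.4, 335.5]), 60.5, 59.2, 89.9) [array([440.6, 335.9]), np.float64(30.9)]
   body (array([425.4, 178.6]), 375.8, 60.4, 84.5)
cup zmax [ 48.3  60.6 986.9]
   103 (array([600.6, 236.6]), 42.4, 40.5, 45.8) [array([600.3, 236.9]), np.float64(22.0)]
   body (array([489.6, 130.4]), 350.0, 41.2, 43.8)
water zmax [111.8 151.1 986.9]
   136 (array([593.9,  91.6]), 25.5, 25.2, -24.7) [array([594.6,  91.7]), np.float64(13.9)]
   body (array([503.5,  37.6]), 260.5, 56.4, 31.1)
decbody (array([ 444.3, -159.5]), 65.9, 65.9, 50.0)
```

The sizes check out: stopper 32 mm, caddy 90×48 mm, tumbler 60 mm, cup 42 mm, and the coasters come out within a pixel of spec. Heights match too. First move is to hover over the decanter with the jaws square to the stopper.

>>> send_rows --series '[87,40,60,0,6,87,65,98,0,10,87,90,136,0,14,87,115,174,0,18,87,140,212,0,22,87,165,250,0,26,87,190,288,0,30,87,215,326,0,33,87,240,364,0,36,87,262,398,0,36,87,280,426,0,36,87,290,441,0,36,87,295,448,0,36,87,295,448,0,36,87,295,448,0,36,87,295,448,0,36]'

```text
time_s: 1.7
position: [443.4, -160.2, 247.5]
orientation: [[0.647, 0.762, -0.0], [0.762, -0.647, -0.0], [-0.0, -0.0, -1.0]]
wrist_force: [-0.3, 1.1, 0.5]
gripper_width: 0.999
gripper_force: 0.0
```

```bash
python3 - <<'E'
from h import *
s=env.get_state(); o=np.array(s['orientation']); print(s['time_s'],s['position'],np.degrees(np.arctan2(o[1,1],o[0,1])),np.round(s['q'],1),np.round(s['wrist_force'],1))
im,d,K,T=shot('wrist'); save(im,'w1.png'); print(K,T)
E
```

```text
1.7 [ 443.44403827 -160.23185054  247.46925061] -40.31822853910133 [ 46.8   1.4 -32.6 104.5   0.8  74.4 -26.3] [-0.3  1.1  0.5]
[[325.1922621    0.         279.7185497 ]
 [  0.         325.1922621  205.88174673]
 [  0.           0.           1.        ]] [[ 7.62556842e-01  6.19144915e-01  1.87527696e-01  4.95331768e+02]
 [-6.46920565e-01  7.30226806e-01  2.19687495e-01 -1.00564936e+02]
 [-9.19355151e-04 -2.88839725e-01  9.57377025e-01  3.84985409e+02]
 [ 0.00000000e+00  0.00000000e+00  0.00000000e+00  1.00000000e+00]]
```

View pics/w1.png

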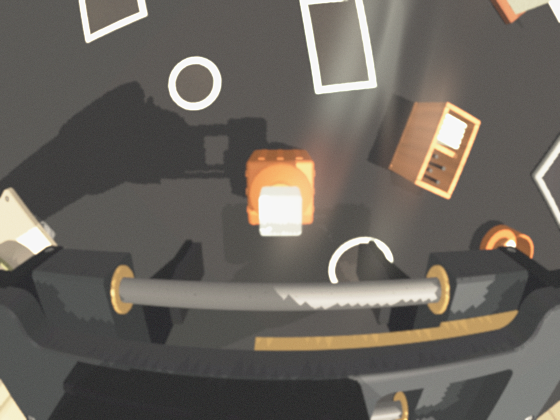

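The wrist view shows the stopper at (281,207), centred between the jaws (cx=280) and square to them. Next: descend and grip.

>>> send_rows --series '[87,0,0,-20,0,87,0,0,-45,0,87,0,0,-70,0,87,0,0,-88,0,87,0,0,-98,0,87,0,0,-102,0,87,0,0,-102,0,25,0,0,-102,0,25,0,0,-102,0,25,0,0,-102,0,25,0,0,-102,0,25,0,0,-102,0,25,0,0,-102,0,25,0,0,-102,0,25,0,0,-102,0,25,0,0,-102,0,25,0,0,-102,0]'

```text
time_s: 3.45
position: [444.1, -159.0, 145.6]
orientation: [[0.646, 0.764, 0.0], [0.764, -0.646, -0.0], [0.0, 0.0, -1.0]]
wrist_force: [0.7, -1.2, -0.4]
gripper_width: 0.363
gripper_force: 30.0
```

>>> send_rows --series '[25,0,0,6,0,25,0,0,18,0,25,0,0,32,0,25,0,6,42,0,25,0,20,45,1,25,-1,40,45,2,25,-2,64,45,4,25,-3,90,45,5,25,-4,118,45,6,25,-5,146,45,7,25,-6,174,45,9,25,-7,202,45,10,25,-8,230,45,11,25,-9,258,45,12,25,-10,282,45,13,25,-10,302,45,14,25,-10,316,45,14,25,-10,323,45,14,25,-10,326,45,14,25,-10,326,45,14]'

```text
time_s: 5.45
position: [433.5, 167.3, 190.3]
orientation: [[0.441, 0.898, -0.0], [0.898, -0.441, -0.0], [-0.0, -0.0, -1.0]]
wrist_force: [-0.1, 0.3, -5.7]
gripper_width: 0.365
gripper_force: 30.0
```

>>> send_rows --series '[25,0,0,-8,0,25,0,0,-20,0,25,0,0,-30,0,25,0,0,-36,0,25,0,0,-39,0,25,0,0,-40,0,25,0,0,-40.5,0,25,0,0,-41,0,25,0,0,-41,0,25,0,0,-41,0]'

```text
time_s: 6.45
position: [434.2, 167.1, 149.8]
orientation: [[0.442, 0.897, 0.001], [0.897, -0.442, 0.0], [0.0, 0.0, -1.0]]
wrist_force: [-0.4, -0.2, -5.4]
gripper_width: 0.364
gripper_force: 30.0
```

>>> send_rows --series '[25,0,0,-0.5,0,25,0,0,-1,0,25,0,0,-1,0]'

```text
time_s: 6.75
position: [434.5, 167.1, 149.3]
orientation: [[0.442, 0.897, 0.001], [0.897, -0.442, -0.0], [0.0, 0.001, -1.0]]
wrist_force: [-2.6, -1.5, 3.8]
gripper_width: 0.365
gripper_force: 30.0
```

Contact confirmed. Next: release, rise, and go over the caddy.

>>> send_rows --series '[35,0,0,0,0,45,0,0,0,0,60,0,0,0,0,87,0,0,0,0,87,0,0,0,0,87,0,0,8,0,87,0,0,25,0,87,0,0,50,0,87,0,0,70,0,87,0,0,80,0]'

```text
time_s: 7.75
position: [434.7, 167.5, 230.7]
orientation: [[0.441, 0.897, 0.003], [0.897, -0.441, 0.0], [0.001, 0.002, -1.0]]
wrist_force: [0.8, 0.4, 0.9]
gripper_width: 0.987
gripper_force: 0.0
```

>>> send_rows --series '[87,8,-20,0,-3,87,23,-55,0,-6,87,38,-91,0,-9,87,54,-128,0,-12,87,69,-164,0,-15,87,85,-201,0,-18,87,100,-238,0,-21,87,116,-275,0,-24,87,131,-311,0,-27,87,146,-346,0,-30,87,158,-375,0,-33,87,166,-393,0,-34.5,87,170,-403,0,-34.5,87,170,-403,0,-34.5,87,170,-403,0,-34.5,87,170,-403,0,-34.5]'

```text
time_s: 9.35
position: [604.0, -234.6, 228.7]
orientation: [[0.871, 0.491, 0.0], [0.491, -0.871, 0.0], [0.0, -0.0, -1.0]]
wrist_force: [0.2, 0.9, -0.1]
gripper_width: 0.999
gripper_force: 0.0
```

```bash
cat > chk.py <<'E'
from h import *
import sys
s=env.get_state(); o=np.array(s['orientation']); print(s['time_s'],np.round(s['position'],1),np.degrees(np.arctan2(o[1,1],o[0,1])).round(1),np.round(s['q'],1))
im,d,K,T=shot('wrist'); save(im,sys.argv[1]+'w.png')
im,d,K,T=shot('top'); save(im,sys.argv[1]+'t.png'); C=cloud(d,K,T).reshape(-1,3)
from scipy.spatial import cKDTree
for a in sys.argv[2:]:
    x,y,z,r=map(float,a.split(',')); Q=C[(np.hypot(C[:,0]-x,C[:,1]-y)<r)&(abs(C[:,2]-z)<8)]
    if len(Q)>9:
        (c,w,an)=cv2.minAreaRect(np.float32(Q[:,:2])); print(a,len(Q),'rect',np.round(c,1),np.round(w,1),round(an,1),'zmed',np.median(Q[:,2]).round(1))
    else: print(a,len(Q),'none')
E
python3 chk.py c2 434.4,166.3,159,45 604,-236,85,60 594,92,150,30
```

```text
9.35 [ 604.  -234.6  228.7] -60.6 [ 40.2  25.7 -31.6  80.1  13.4  78.  -52.2]
434.4,166.3,159,45 256 rect [434.5 166.3] [32.1 31.1] 63.5 zmed 158.4
604,-236,85,60 98 rect [ 573.1 -253.2] [19.7 45.8] 28.7 zmed 84.4
594,92,150,30 136 rect [594.3  91.1] [25.4 25.3] 0.7 zmed 150.0
```

The decanter landed within 0.3 mm and is aligned. Next: grip the caddy.

>>> send_rows --series '[87,0,0,-25,0,87,0,0,-60,0,87,0,0,-95,0,87,0,0,-125,0,87,0,0,-145,0,87,0,0,-157,0,87,0,0,-162.5,0,87,0,0,-162.5,0,60,0,0,-162.5,0,50,0,0,-162.5,0,40,0,0,-162.5,0,40,0,0,-162.5,0,40,0,0,-162.5,0,40,0,0,-162.5,0,40,0,0,-162.5,0,40,0,0,-162.5,0]'

```text
time_s: 11.05
position: [604.1, -236.0, 66.1]
orientation: [[0.872, 0.489, 0.0], [0.489, -0.872, -0.0], [0.0, 0.0, -1.0]]
wrist_force: [-0.1, -0.2, 0.2]
gripper_width: 0.523
gripper_force: 30.0
```

>>> send_rows --series '[40,0,0,6,0,40,0,0,18,0,40,0,0,30,0,40,0,6,36,1,40,0,18,36,4,40,0,34,36,7,40,-1,54,36,10,40,-1,76,36,14,40,-1,98,36,18,40,-2,120,36,22,40,-2,138,36,26,40,-2,150,36,29,40,-2,156,36,29.5,40,-2,156,36,29.5,40,-2,156,30,29.5,40,-2,156,20,29.5,40,-2,156,10,29.5,40,-2,156,6,29.5,40,-2,156,4.5,29.5,40,-2,156,4.5,29.5]'

```text
time_s: 13.05
position: [602.0, -80.1, 70.4]
orientation: [[0.518, 0.855, -0.0], [0.855, -0.518, 0.0], [-0.0, -0.0, -1.0]]
wrist_force: [-0.3, 0.1, -2.9]
gripper_width: 0.525
gripper_force: 30.0
```

>>> send_rows --series '[40,0,0,-0.5,0,40,0,0,-1,0,40,0,0,-1,0]'

```text
time_s: 13.35
position: [602.3, -79.9, 69.9]
orientation: [[0.518, 0.855, 0.001], [0.855, -0.518, -0.0], [0.0, 0.001, -1.0]]
wrist_force: [-0.1, -0.0, 0.7]
gripper_width: 0.529
gripper_force: 30.0
```

>>> send_rows --series '[50,0,0,0,0,60,0,0,0,0,87,0,0,0,0,87,0,0,0,0,87,0,0,0,0,87,0,0,8,0,87,0,0,30,0,87,0,0,65,0,87,0,0,100,0,87,0,0,130,0,87,0,0,145,0,87,0,0,150,0,87,0,0,150,0]'

```text
time_s: 14.65
position: [602.0, -80.0, 219.3]
orientation: [[0.518, 0.855, -0.0], [0.855, -0.518, -0.0], [-0.0, 0.0, -1.0]]
wrist_force: [0.1, 0.1, 0.1]
gripper_width: 0.998
gripper_force: 0.0
```

>>> send_rows --series '[87,0,15,0,2,87,0,45,0,5,87,0,80,0,9,87,0,115,0,13,87,-1,150,0,17,87,-1,185,0,21,87,-1,220,0,25,87,-1,255,0,28,87,-1.5,285,0,31,87,-1.5,305,0,31,87,-1.5,315,0,31,87,-1.5,316.5,0,31,87,-1.5,316.5,0,31,87,-1.5,316.5,0,31]'

```text
time_s: 16.05
position: [600.9, 235.1, 219.3]
orientation: [[0.005, 1.0, -0.0], [1.0, -0.005, -0.001], [-0.001, -0.0, -1.0]]
wrist_force: [0.5, -0.5, 0.5]
gripper_width: 1.002
gripper_force: 0.0
```

```bash
python3 chk.py c3 434.4,166.3,159,45 602,-80,89,60 594,92,150,30 600.5,236.7,60,30
```

```text
16.05 [600.9 235.1 219.3] -0.3 [  9.5  30.6 -49.8  80.5  23.3  79.5 -40.7]
434.4,166.3,159,45 0 none
602,-80,89,60 311 rect [602.2 -79.8] [90.1 46.6] 59.1 zmed 88.3
594,92,150,30 136 rect [593.7  91.8] [25.7 26. ] 26.2 zmed 150.0
600.5,236.7,60,30 0 none
```

View pics/c3w.png

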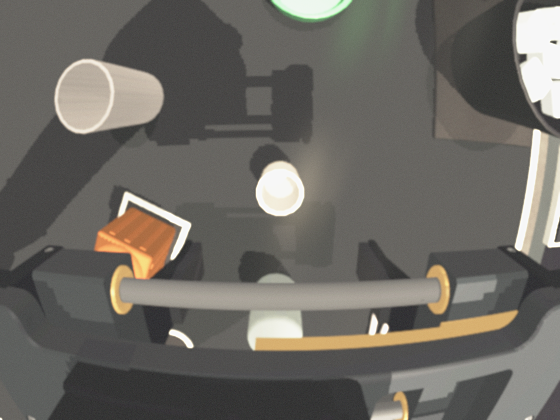

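The cup is centred at (280,190), and the decanter stands on its coaster at lower left. The forearm now lies above the decanter, so I'll check clearance from the side before descending.

```bash
python3 - <<'E'
from h import *
im,d,K,T=shot('side'); save(im,'s3.png'); C=cloud(d,K,T).reshape(-1,3)
for r in (0,):
    for x in range(380,560,20):
        Q=C[(abs(C[:,0]-x)<10)&(abs(C[:,1]-C[:,0]*.38)<130)&(C[:,2]>165)]
        print(x,len(Q),Q[:,2].min().round() if len(Q) else None)
E
```

```text
380 0 None
400 0 None
420 0 None
440 0 None
460 0 None
480 0 None
500 301 288.0
520 825 264.0
540 902 196.0
```

View pics/s3.png

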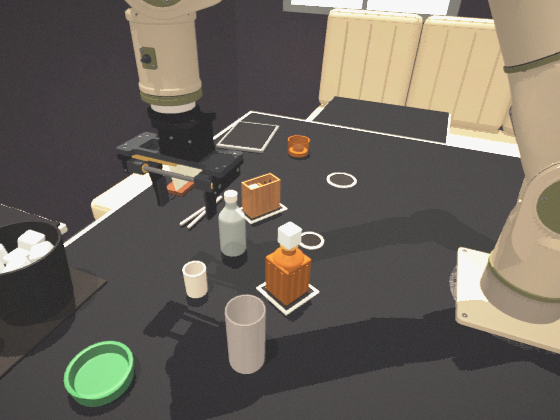

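The forearm is far above the decanter. Caddy and decanter both stand on their coasters. Next: descend to the cup.

>>> send_rows --series '[87,0,0,-25,0,87,0,0,-60,0,87,0,0,-95,0,87,0,0,-125,0,87,0,0,-150,0,87,0,0,-165,0,87,0,0,-171.5,0,87,0,0,-171.5,0,60,0,0,-171.5,0,48,0,0,-171.5,0,38,0,0,-171.5,0,38,0,0,-171.5,0,38,0,0,-171.5,0,38,0,0,-171.5,0,38,0,0,-171.5,0,38,0,0,-171.5,0]'

```text
time_s: 17.8
position: [600.7, 236.5, 48.1]
orientation: [[0.004, 1.0, 0.0], [1.0, -0.004, 0.0], [0.0, 0.0, -1.0]]
wrist_force: [0.2, 1.1, 1.3]
gripper_width: 0.491
gripper_force: 29.9
```

>>> send_rows --series '[38,0,0,6,0,38,0,0,18,0,38,0,0,38,0,38,0,0,63,0,38,0,0,90,0,38,0,0,117,0,38,0,0,142,0,38,0,0,162,0,38,0,0,177,0,38,0,0,184,0,38,0,0,186,0,38,0,0,186,0]'

```text
time_s: 19.0
position: [600.4, 236.4, 233.5]
orientation: [[0.004, 1.0, -0.001], [1.0, -0.004, -0.0], [-0.0, -0.001, -1.0]]
wrist_force: [0.4, 0.2, -2.2]
gripper_width: 0.494
gripper_force: 29.9
```

>>> send_rows --series '[38,-4,-6,0,0,38,-12,-18,0,0,38,-24,-36,0,0,38,-38,-58,0,0,38,-53,-81,0,0,38,-68,-104,0,0,38,-83,-127,0,0,38,-98,-150,0,0,38,-113,-172,0,0,38,-127,-194,0,0,38,-139,-213,0,0,38,-149,-228,0,0,38,-156,-238,0,0,38,-159,-243,0,0,38,-159,-243,0,0,38,-159,-243,0,0]'

```text
time_s: 20.6
position: [441.6, -6.0, 233.9]
orientation: [[0.003, 1.0, 0.0], [1.0, -0.003, 0.0], [0.0, 0.0, -1.0]]
wrist_force: [0.1, -0.3, -1.5]
gripper_width: 0.495
gripper_force: 29.9
```

>>> send_rows --series '[38,0,0,-8,0,38,0,0,-24,0,38,0,0,-48,0,38,0,0,-75,0,38,0,0,-102,0,38,0,0,-128,0,38,0,0,-150,0,38,0,0,-166,0,38,0,0,-175,0,38,0,0,-179,0,38,0,0,-181,0,38,0,0,-181.5,0,38,0,0,-181.5,0]'

```text
time_s: 21.9
position: [442.0, -6.5, 53.1]
orientation: [[0.004, 1.0, 0.001], [1.0, -0.004, -0.0], [-0.0, 0.001, -1.0]]
wrist_force: [0.3, -1.3, -2.1]
gripper_width: 0.493
gripper_force: 29.9
```

>>> send_rows --series '[38,0,0,-0.5,0,38,0,0,-1,0,38,0,0,-1,0]'

```text
time_s: 22.2
position: [441.8, -6.6, 51.8]
orientation: [[0.004, 1.0, 0.001], [1.0, -0.004, -0.0], [-0.0, 0.001, -1.0]]
wrist_force: [1.7, -0.0, -0.4]
gripper_width: 0.492
gripper_force: 29.9
```

>>> send_rows --series '[38,0,0,-0.3,0,46,0,0,-0.3,0,56,0,0,-0.3,0,87,0,0,0,0,87,0,0,0,0,87,0,0,0,0,87,0,0,8,0,87,0,0,35,0,87,0,0,75,0,87,0,0,115,0,87,0,0,150,0,87,0,0,172,0,87,0,0,180,0,87,0,0,180,0]'

```text
time_s: 23.6
position: [441.9, -6.5, 232.3]
orientation: [[0.004, 1.0, 0.002], [1.0, -0.004, -0.001], [-0.001, 0.002, -1.0]]
wrist_force: [0.2, 0.2, -0.7]
gripper_width: 0.999
gripper_force: 0.0
```

>>> send_rows --series '[87,0,15,0,0,87,0,45,0,0,87,0,80,0,0,87,0,115,0,0,87,0,150,0,0,87,0,185,0,0,87,0,220,0,0,87,0,255,0,0,87,0,290,0,0,87,-1,318,0,0,87,-1,335,0,0,87,-1,342,0,0,87,-1,342,0,0,87,-1,342,0,0]'

```text
time_s: 25.0
position: [440.6, 334.5, 230.9]
orientation: [[0.004, 1.0, -0.001], [1.0, -0.004, -0.001], [-0.001, -0.001, -1.0]]
wrist_force: [-0.6, -0.4, -0.3]
gripper_width: 1.0
gripper_force: 0.0
```

```bash
python3 chk.py c4 434.4,166.3,159,45 602,-80,89,60 594,92,150,30 441.5,-6.5,64,30 440.5,335.7,120,45
```

```text
25.0 [440.6 334.5 230.9] -0.2 [  9.4  21.4 -62.9  93.6  19.5  77.1 -56.5]
434.4,166.3,159,45 255 rect [434.4 166.1] [31.7 31.1] 63.4 zmed 158.4
602,-80,89,60 315 rect [602.  -79.9] [89.8 47.3] 59.4 zmed 88.4
594,92,150,30 136 rect [594.3  91.3] [24.8 26.3] 89.6 zmed 150.0
441.5,-6.5,64,30 85 rect [442.   -6.3] [42.3 40.2] 89.9 zmed 63.1
440.5,335.7,120,45 201 rect [440.4 336. ] [59.2 61.5] 0.2 zmed 118.6
```

View pics/c4w.png

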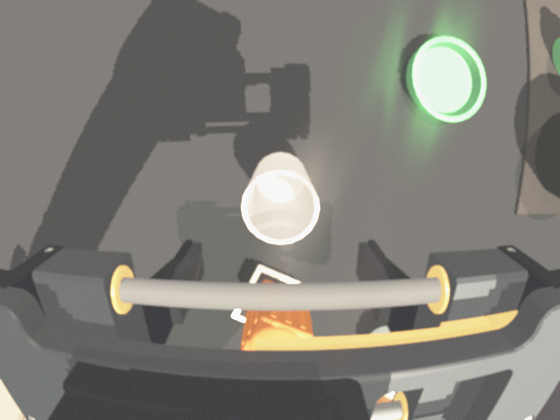

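The cup is placed within 0.5 mm, and the tumbler rim at (281,207) is centred between the jaws. Next: grip it.

>>> send_rows --series '[87,0,0,-15,0,87,0,0,-40,0,87,0,0,-70,0,87,0,0,-98,0,87,0,0,-120,0,87,0,0,-132,0,87,0,0,-135.5,0,87,0,0,-135.5,0,75,0,0,-135.5,0,65,0,0,-135.5,0,55,0,0,-135.5,0,55,0,0,-135.5,0,55,0,0,-135.5,0,55,0,0,-135.5,0,55,0,0,-135.5,0,55,0,0,-135.5,0]'

```text
time_s: 26.7
position: [440.8, 335.6, 96.3]
orientation: [[0.004, 1.0, 0.001], [1.0, -0.004, 0.0], [0.0, 0.001, -1.0]]
wrist_force: [0.2, -0.2, 4.6]
gripper_width: 0.689
gripper_force: 30.0
```

>>> send_rows --series '[55,0,0,6,0,55,0,0,18,0,55,0,0,38,0,55,0,0,63,0,55,0,0,90,0,55,0,0,117,0,55,0,0,142,0,55,0,0,162,0,55,0,0,178,0,55,0,0,187,0,55,0,0,190,0,55,0,0,190,0]'

```text
time_s: 27.9
position: [440.5, 335.4, 285.8]
orientation: [[0.003, 1.0, -0.0], [1.0, -0.003, -0.0], [-0.0, -0.0, -1.0]]
wrist_force: [0.4, 0.2, -3.8]
gripper_width: 0.691
gripper_force: 30.0
```

>>> send_rows --series '[55,0,-6,0,0,55,0,-20,0,0,55,0,-42,0,0,55,1,-68,0,0,55,1,-96,0,0,55,1,-124,0,0,55,2,-152,0,0,55,2,-180,0,0,55,2,-208,0,0,55,3,-236,0,0,55,3,-264,0,0,55,3,-292,0,0,55,4,-320,0,0,55,4,-346,0,0,55,4,-368,0,0,55,4,-384,0,0,55,4,-394,0,0,55,4,-400,0,0,55,4,-400,0,0]'

```text
time_s: 29.8
position: [444.4, -64.8, 285.8]
orientation: [[0.004, 1.0, -0.0], [1.0, -0.004, 0.0], [0.0, -0.0, -1.0]]
wrist_force: [-1.0, 0.6, -3.4]
gripper_width: 0.685
gripper_force: 30.0
```

>>> send_rows --series '[55,0,-6,0,0,55,0,-20,0,0,55,0,-42,0,0,55,1,-68,0,0,55,1,-96,0,0,55,1,-124,0,0,55,2,-152,0,0,55,2,-180,0,0,55,3,-206,0,0,55,3,-228,0,0,55,3,-245,0,0,55,3,-255,0,0,55,3,-259.5,0,0,55,3,-259.5,0,0,55,3,-259.5,0,0]'

```text
time_s: 31.3
position: [447.9, -323.0, 286.2]
orientation: [[0.002, 1.0, 0.0], [1.0, -0.002, 0.0], [0.0, 0.0, -1.0]]
wrist_force: [-0.4, 1.0, -3.4]
gripper_width: 0.691
gripper_force: 30.0
```

>>> send_rows --series '[55,0,0,-8,0,55,0,0,-24,0,55,0,0,-48,0,55,0,0,-75,0,55,0,0,-102,0,55,0,0,-128,0,55,0,0,-150,0,55,0,0,-167,0,55,0,0,-177,0,55,0,0,-182,0,55,0,0,-184.5,0,55,0,0,-185.5,0,55,0,0,-185.5,0]'

```text
time_s: 32.6
position: [447.9, -324.2, 101.2]
orientation: [[0.004, 1.0, 0.001], [1.0, -0.004, -0.001], [-0.001, 0.001, -1.0]]
wrist_force: [-0.8, -0.2, -3.3]
gripper_width: 0.687
gripper_force: 30.0
```

>>> send_rows --series '[55,0,0,-0.5,0,55,0,0,-1,0,55,0,0,-1,0]'

```text
time_s: 32.9
position: [447.8, -324.2, 100.1]
orientation: [[0.004, 1.0, 0.001], [1.0, -0.004, -0.001], [-0.001, 0.001, -1.0]]
wrist_force: [-1.1, -0.4, 2.3]
gripper_width: 0.689
gripper_force: 30.0
```

Contact confirmed. Next: release and rise.

>>> send_rows --series '[62,0,0,0,0,70,0,0,0,0,87,0,0,0,0,87,0,0,0,0,87,0,0,0,0,87,0,0,0,0,87,0,0,8,0,87,0,0,35,0,87,0,0,75,0,87,0,0,115,0,87,0,0,140,0,87,0,0,150,0,87,0,0,150,0]'

```text
time_s: 34.2
position: [448.0, -324.2, 250.8]
orientation: [[0.004, 1.0, 0.002], [1.0, -0.004, -0.002], [-0.002, 0.002, -1.0]]
wrist_force: [0.5, 1.1, 0.1]
gripper_width: 1.002
gripper_force: 0.0
```

>>> send_rows --series '[87,-60,-60,0,0,87,-100,-120,0,0,87,-120,-160,0,0,87,-120,-180,0,0,87,-120,-180,0,0,87,-120,-180,0,0,87,-120,-180,0,0]'

```text
time_s: 34.9
position: [328.0, -502.8, 248.0]
orientation: [[0.003, 1.0, -0.0], [1.0, -0.003, 0.003], [0.003, -0.0, -1.0]]
wrist_force: [-0.3, 0.4, -0.1]
gripper_width: 0.994
gripper_force: 0.0
```

```bash
python3 chk.py c5 434.4,166.3,159,45 602,-80,89,60 594,92,150,30 441.5,-6.5,64,30 447.7,-324.2,124,45; python3 -c "
from h import *
im,d,K,T=shot('side'); save(im,'s5.png')"
```

```text
34.9 [ 328.  -502.8  248. ] -0.2 [ 74.9  18.3 -27.9  86.3   8.6  77.7  46.2]
434.4,166.3,159,45 256 rect [434.5 166.2] [32.1 31.2] 63.7 zmed 158.4
602,-80,89,60 313 rect [602.  -79.9] [89.9 46.7] 58.9 zmed 88.5
594,92,150,30 135 rect [593.9  91.4] [25.6 25.3] 57.0 zmed 149.9
441.5,-6.5,64,30 84 rect [441.9  -6.3] [42.2 40.3] 90.0 zmed 63.3
447.7,-324.2,124,45 202 rect [ 447.1 -322.3] [60.7 60.6] 87.5 zmed 122.8
```

View pics/c5t.png

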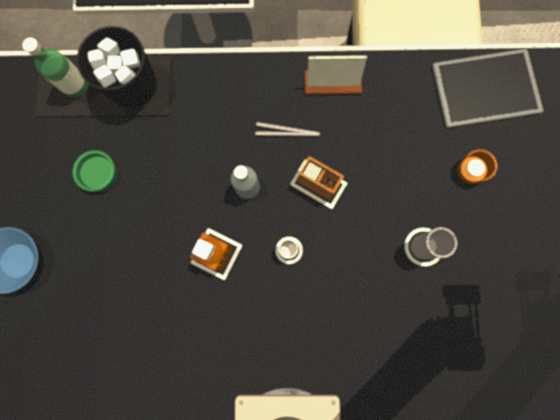

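View pics/s5.png

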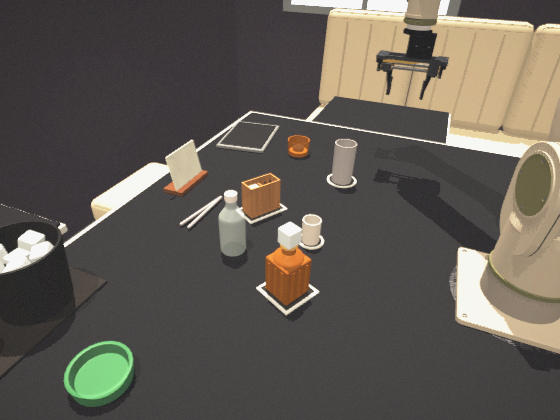

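In the top view the decanter is at (210,252), caddy (320,176), cup (289,250) and tumbler (424–441,244). All four stand upright on their coasters in both views, within about 2 mm of centre and aligned. The bottle has not moved and the arm is clear.

```bash
python3 -c "
from plant import env
print(env.finish_job())"
```

```text
the job is handed in; nothing more can be done
None
```

The job is handed in (no verdict was returned): at the last camera check the decanter, caddy, tumbler and cup stood upright on their matching coasters, centred within about 2 mm, with the decanter and caddy aligned to theirs and the water bottle where it started.

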